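# Put sprayed knobs away to dry behind a vertical sash

### The arm

A 7-joint arm with a two-finger parallel gripper is mounted at the origin on the work surface. World frame = base frame: x ahead of the robot, y to its left, z up, the work surface at z = 0. Lengths are in mm, angles in rad, forces in N, time in s.
With the tool pointing down it reaches from about 375 to 925 mm from the base axis. Payload 3.1 kg.
Tool frame: the origin (TCP) lies midway between the tips of the shut fingers; the grasp point (between the pads) lies 19 mm behind it; z points along the fingers, y is the line along which they close (so a half turn about z gives the same grasp; the last joint's range is limited). The gripper opens to 85 mm and grips with 20 to 120 N. Pads are 22 mm wide; open, the fingers measure 114 mm over their backs; the gripper's body (76 mm by 85 mm) begins 54 mm behind the grasp point. The pads swing forward as they close: fully open they stand 13 mm farther back than shut.
Start: joints at [1.23, 0.383, 0.044, 1.598, -0.018, 1.161, -0.05], TCP at [156.294, -630.932, 231.269] pointing down, gripper open.
Joint ranges: [-2.61, 2.61], [-0.41, 2.15], [-1.48, 1.57], [0, 2.5], [-1.57, 4.71], [0.05, 1.97], [-2.85, 2.85]. Speed limits (rad/s): [2.79, 2.79, 3.14, 3.14, 3.14, 3.14, 3.14].

### API

Orientations are given as a unit quaternion [x, y, z, w].
In Python, from workcell import ctrl gives the robot as it stands.
- The arm moves only by the tool step_arm, never from a script. Its argument "increments" is a list of rows, each an object with "offset": the shift along the tool's x, y, z in mm, a list of three; "dr": the turn, a rotation vector about the tool's x, y, z in rad, a list of three. A call has 1 to 12 rows; each row is the pose to reach, as a shift and turn from the pose commanded when the call began, along the tool's axes at that moment; what a row does not reach only later rows make up. A row lasts 1/8 s, in which the tool goes at most 62.5 mm and 10.7 degrees, less where a joint would pass 70% of its speed; a pose out of reach is approached as far as the arm can. A call with a gripper value outside its range is refused whole. "grip" is the finger opening in mm, from 0 to 85.4, set as the call begins (left out, the last holds). The fingers move at their own pace and stop on an object; "squeeze" is the grip in N (left out, the last holds). Time passes only in rows, so rows that repeat a pose let the fingers close. It gives the time, the measured TCP pose, the force, the opening and the grip force at its end, in the units of the state.
- ctrl.observe(): the state, without advancing time (a new reading comes with each control period).
- ctrl.grab_frame(name): name is "scene" or "top" or "wrist"; returns a dict with "pixels" (480x640x3 uint8, blue, green, red), "z_map" (480x640 float32, mm along the optical axis (not along the pixel's ray), 0 where there is no reading), "vertical_fov" (degrees; the focal length in pixels is half the picture's height over the tangent of half this angle, whatever the lens; pixels are square), "cx", "cy" (the principal point, pixels), "k1" (the pictures are not rectified: a ray, as slopes to the right and down, at radius r is drawn at 1 + k1 r^2 times it, then the intrinsics apply), "view" (4x4, takes a point from world to camera coordinates). Camera axes: x right, y down, z forward; pixel columns grow to the right and rows downward; lengths in mm; the calibration is good to about 2 mm. A picture is of the moment at which its call begins.
- ctrl.finish_job(): hands the job in; it is judged then, once.
The state is a dict: "time_s": time; "joint_pos": joint angles; "qvel": joint speeds; "effort": joint torques, N m; "tcp_pos": TCP position; "tool_rot": TCP orientation; "force": force on the tool from outside, world axes, zero at the start; "torque": the same for the moment, N m; "grip_width": finger opening in mm; "grasp_force": force on a finger pad.
Only numpy, scipy, OpenCV 4.12 (cv2) and the standard library are available. Lean on these libraries where they do the work, as an engineer would, in place of code of your own. Each camera call takes 0.05 s, during which the arm holds its last target. There are 200 camera calls.

### The job

The two knobs screwed to the wooden batten have just been sprayed and are still wet. Raise the front sash of the drying cabinet nearly to the top, take the batten by its bare wood and set it gently, knobs up, in the middle of the wire rack inside, letting nothing touch the knobs. Then lower the sash without slamming it until it is fully shut, and leave the tin and the cup where they are.

Things in the scene. Friction and masses are not known exactly. Their poses are not given: they have to be found in the camera images.
- sash (a joint): Height of the cabinet's clear front sash above its shut position, m: 0 = shut, 0.22 = top stop. It slides straight up and down. Springs balance its weight, so it stays where it is left; about 3 N moves it either way, a little more when fast.
- sash_bar (a point): Centre of the sash's handle, a level round dark steel bar 14 mm thick, 120 mm long, on a post at each end, its centre line 45 mm out from the sash's front face; 75 mm above the bench when shut, 295 mm at the top. Free above, below and in front. Own x points level into the cabinet, y along the bar, z up. The sash's bottom edge is 45 mm below the bar's centre line.
- rack_mid (a point): Centre of the wire drying rack on the cabinet's floor, level with the top of its wires, 44 mm above the bench. Own x points straight into the cabinet (square to the sash), y to the left as you look in, z up. Rack 196 mm deep (x), 250 mm wide (y); wires 6 mm thick, along y, every 24 mm. The back pane is 128 mm behind this point.
- sill (a point): Middle of the cabinet's front opening, on the sill (30 mm above the bench), at the inner face of the sash, 128 mm in front of the rack's centre; axes as the rack's. The sash is 10 mm thick. Raised to the top, it leaves an opening 320 mm wide and 220 mm high; the bar then hangs 55 mm in front of this point, its underside 288 mm above the bench.
- cabinet: Fixed drying cabinet 290 mm deep (x), 360 mm wide (y), 480 mm high: clear back, sides and roof in an aluminium frame, it stands to the robot's left with the sash facing roughly to the robot's right (-y), a small fan high on its far side. Origin at the centre of its underside on the bench, 44 mm below the rack's centre; x points in from the sash. Sash and roof are above the rack, so reach in leaning, at about 45 degrees.
- batten_mid (a point): Centre (half-way up) of the loose wooden batten, 150 mm long (own x), 44 mm wide (y), 34 mm high (z), 0.12 to 0.21 kg with its knobs, lying flat on the bench in front of the cabinet, to the robot's right. Bare wood from x = -75 to -8 mm: hold it there across its width. The knobs are on the +x half, which points roughly towards the cabinet.
- knobs: The two wet, sprayed knobs on the batten, mushroom-shaped, 36 mm across, 33 mm high, on the batten's top at 12 and 54 mm along its x from its centre. Origin on the batten's top at the batten's centre, axes as the batten's.
- tin: Bystander: closed round grey paint tin, 87 mm across, 112 mm high; origin at the centre of its underside.
- mixing_cup: Bystander: empty white plastic mixing cup, 72 mm across, 85 mm high; origin at the centre of its underside.
There are look-alikes about, which are no part of the job. Of the things that look like the part that bears batten_mid, the middle-sized one is meant.

How it is judged:
By the outcome, as a careful person would: the job done as asked, in the order asked, and still so for the second after the job is handed in, with the robot touching nothing.
It also fails if it takes over 72 s, if anything falls off the work surface, if the arm or the gripper's body presses on something with over 40 N, if the wrist force passes 120 N, or if a joint passes its speed limit or range.

## Working session

There is one attempt and no reset: what is moved stays moved. The work goes in short steps, Python scripts to look and compute and a tool call to move; the robot and the scene stay as the last step left them, time stands still between calls to the robot, and variables do not carry over. Pictures are saved under pics/ and viewed, at most 10 in all, crops included, and the job is handed in when it is done.

Besides the shell and the picture viewer there is one more tool, called after "Call:" by a JSON object that holds its "fn" and its "kwargs", one argument or row to a line. step_arm: Moves the arm, as the interface text tells. Its arguments: {"type":"object","properties":{"increments":{"type":"array"},"grip":{"type":"number"},"squeeze":{"type":"number"}},"required":["increments"]}

```bash
mkdir -p pics; ls; cat > h.py <<'E'
import numpy as np, cv2
from scipy.spatial.transform import Rotation as R
from workcell import ctrl
def K(f):
    h=f["pixels"].shape[0]; fl=h/2/np.tan(np.radians(f["vertical_fov"])/2)
    return fl
def rays(f,uv):
    uv=np.atleast_2d(np.array(uv,float)); fl=K(f)
    d=(uv-[f["cx"],f["cy"]])/fl; s=d.copy()
    for _ in range(20): s=d/(1+f["k1"]*(s**2).sum(1,keepdims=True))
    return s
def deproj(f,uv,z=None):
    "uv Nx2; z from z_map"
    uv=np.atleast_2d(uv); s=rays(f,uv)
    if z is None: z=f["z_map"][uv[:,1].astype(int),uv[:,0].astype(int)]
    c=np.c_[s*np.c_[z,z],z]; V=np.array(f["view"])
    return (c-V[:3,3])@V[:3,:3]
def onplane(f,uv,h):
    s=rays(f,uv); V=np.array(f["view"]); o=-V[:3,:3].T@V[:3,3]
    d=np.c_[s,np.ones(len(s))]@V[:3,:3]
    return o+d*((h-o[2])/d[:,2])[:,None]
def proj(f,P):
    V=np.array(f["view"]); c=np.atleast_2d(P)@V[:3,:3].T+V[:3,3]; s=c[:,:2]/c[:,2:]
    return s*(1+f["k1"]*(s**2).sum(1,keepdims=True))*K(f)+[f["cx"],f["cy"]]
def cloud(f):
    v,u=np.mgrid[:480,:640]; return deproj(f,np.c_[u.ravel(),v.ravel()]).reshape(480,640,3)
def st():
    s=ctrl.observe(); print({k:np.round(s[k],3).tolist() for k in ("time_s","joint_pos","tcp_pos","tool_rot","force","grip_width","grasp_force")}); return s
def inc(pos,Rt,s=None,cmdpos=None,cmdR=None):
    s=s or ctrl.observe(); R0=cmdR or R.from_quat(s["tool_rot"]); p0=np.array(s["tcp_pos"] if cmdpos is None else cmdpos)
    return R0.inv().apply(np.array(pos)-p0).round(1), (R0.inv()*Rt).as_rotvec().round(3)
E
python3 - <<'E'
from h import *
st()
for n in("scene","top","wrist"):
    f=ctrl.grab_frame(n); cv2.imwrite(f"pics/{n}0.png",f["pixels"]); np.save(f"/tmp/{n}0.npy",f,allow_pickle=True)
    V=np.array(f["view"]); print(n,f["vertical_fov"],f["cx"],f["cy"],f["k1"],(-V[:3,:3].T@V[:3,3]).round(), V[2,:3].round(2))
E
```

```text
pics
{'time_s': 0.0, 'joint_pos': [1.23, 0.384, 0.044, 1.6, -0.018, 1.161, -0.05], 'tcp_pos': [156.046, -630.017, 229.849], 'tool_rot': [0.993, 0.121, -0.0, -0.001], 'force': [-0.018, -0.796, -0.197], 'grip_width': 85.656, 'grasp_force': 0.0}
scene 45.221575176957224 322.9158146984696 233.76430873585147 -0.04554198864111798 [1060. -355.  890.] [-0.56  0.27 -0.78]
top 43.26570483974098 321.6016965895544 230.7869056571959 -0.06370457245979944 [ 245.  -75. 1490.] [ 0.17  0.01 -0.99]
wrist 71.23390416296591 316.9363129728903 243.31232547050453 -0.020088151330897187 [ 231. -612.  371.] [-0.29 -0.07 -0.95]
```

View pics/scene0.png

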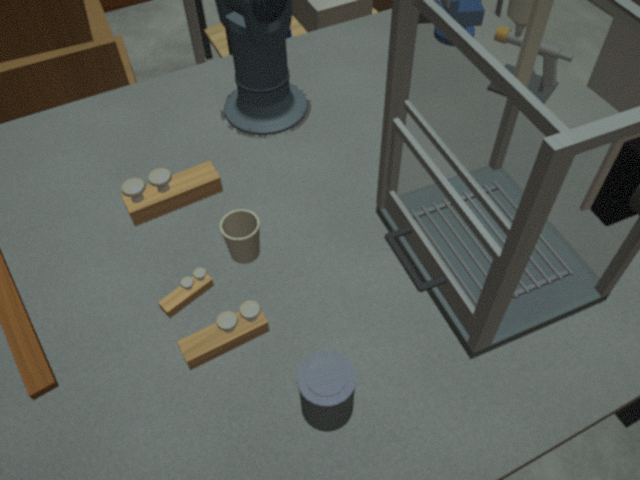

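View pics/top0.png

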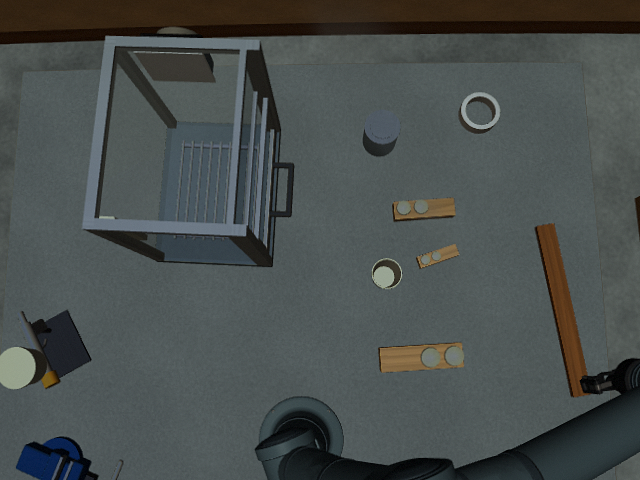

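The scene view shows the middle batten at about (223,336), with the cup at (240,237), the tin at (327,390) and the sash bar at (415,260). The top view has the same batten at (424,209), knobs towards the cabinet, and the bar at (284,190).

```bash
python3 - <<'E'
from h import *
F={n:np.load(f"/tmp/{n}0.npy",allow_pickle=True).item() for n in("scene","top","wrist")}
for n in("scene","top"):
    f=F[n]; C=cloud(f); hsv=cv2.cvtColor(f["pixels"],cv2.COLOR_BGR2HSV); valid=f["z_map"]>0
    wood=((hsv[...,0]>8)&(hsv[...,0]<30)&(hsv[...,1]>80)&valid&(C[...,2]>26)&(C[...,2]<42)).astype(np.uint8)
    k,l,s,c=cv2.connectedComponentsWithStats(wood)
    for i in range(1,k):
        if s[i,4]<80: continue
        v,u=np.where(l==i); P=onplane(f,np.c_[u,v],34)[:,:2]
        r=cv2.minAreaRect(P.astype(np.float32)); print(n,"wood",s[i],np.round(r[0]),np.round(r[1]),round(r[2],1),'zmed',np.median(C[v,u,2]).round(1), 'box',cv2.boxPoints(r).round().tolist())
    # knobs
    kn=((hsv[...,1]<90)&valid&(C[...,2]>55)&(C[...,2]<75)&(C[...,1]<50)).astype(np.uint8)
    k,l,s,c=cv2.connectedComponentsWithStats(kn)
    for i in range(1,k):
        if 30<s[i,4]<3000:
            v,u=np.where(l==i); P=C[v,u]; print(n,"knob?",s[i],P.mean(0).round(1),np.ptp(P,0).round())
    for nm,(u,v) in {"tin":((327,375) if n=="scene" else (381,125)),"cup":((240,237) if n=="scene" else (386,273))}.items(): print(n,nm,C[v,u].round())
# bar in both views: points y range dark height 65-90
for n in("scene","top"):
    f=F[n]; C=cloud(f); 
    print(n,"bar",[C[v,u].round().tolist() for u,v in ([(400,247),(415,265),(425,284)] if n=="scene" else [(290,175),(290,190),(290,205),(284,166),(282,213)])])
E
```

```text
scene wood [ 0  0 25  8 89] [-765. -487.] [69. 39.] 86.2 zmed 31.5 box [[-787.0, -520.0], [-748.0, -522.0], [-744.0, -453.0], [-782.0, -451.0]]
scene wood [129 177  91  41 581] [ 212. -283.] [ 33. 193.] 2.4 zmed 35.0 box [[192.0, -187.0], [200.0, -380.0], [233.0, -379.0], [225.0, -186.0]]
scene wood [ 178  312   90   51 1620] [ 555. -306.] [ 48. 148.] 3.0 zmed 32.5 box [[527.0, -234.0], [534.0, -381.0], [583.0, -379.0], [575.0, -231.0]]
scene knob? [238  86  52  20 356] [ 49.4 -15.4  65.1] [ 74. 110.  20.]
scene knob? [129 184  17  14  36] [ 210.2 -350.3   70.5] [21. 35. 19.]
scene knob? [223 213  34  20 260] [ 362.1 -199.4   65.2] [38. 62. 20.]
scene knob? [224 229  35  20 205] [ 412.7 -210.6   65.1] [31. 62. 20.]
scene knob? [240 300  21  20 315] [ 550.4 -252.6   62.8] [37. 33. 13.]
scene knob? [217 311  21  20 329] [ 552.8 -294.1   62.7] [35. 35. 15.]
scene knob? [472 333   7  12  37] [766.6  49.1  64.2] [16.  2. 19.]
scene knob? [301 394  53  25 251] [ 766.7 -215.3   64.7] [47. 73. 20.]
scene tin [ 735. -200.  112.]
scene cup [ 361. -202.   16.]
top wood [393 198  62  22 720] [ 547. -308.] [ 45. 150.] 3.8 zmed 33.6 box [[520.0, -234.0], [530.0, -385.0], [575.0, -382.0], [565.0, -232.0]]
top knob? [364 133  31  17  71] [ 700.8 -195.5   65. ] [38. 74. 20.]
top knob? [414 199  14  15 167] [ 546.9 -295.9   64.1] [35. 33. 18.]
top knob? [397 201  14  14 160] [ 544.3 -254.4   63.9] [32. 32. 16.]
top knob? [374 260  26  26  78] [ 398.2 -221.    65.8] [59. 59. 20.]
top tin [ 735. -202.  112.]
top cup [ 392. -214.    5.]
scene bar [[521.0, 63.0, 11.0], [576.0, 61.0, 21.0], [653.0, 23.0, 88.0]]
top bar [[623.0, 17.0, 82.0], [586.0, 17.0, 84.0], [549.0, 17.0, 84.0], [645.0, 32.0, 84.0], [530.0, 36.0, 85.0]]
```

```bash
python3 - <<'E'
from h import *
a=np.load("/tmp/scene0.npy",allow_pickle=True).item()["pixels"][160:360,360:627]
b=np.load("/tmp/top0.npy",allow_pickle=True).item()["pixels"][80:280,140:310]
a=cv2.resize(a,None,fx=3,fy=3)[:600,:800];cv2.imwrite("pics/cs.png",a)
cv2.imwrite("pics/ct.png",cv2.resize(b,None,fx=3,fy=3))
E
```

```text
(no output)
```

View pics/cs.png

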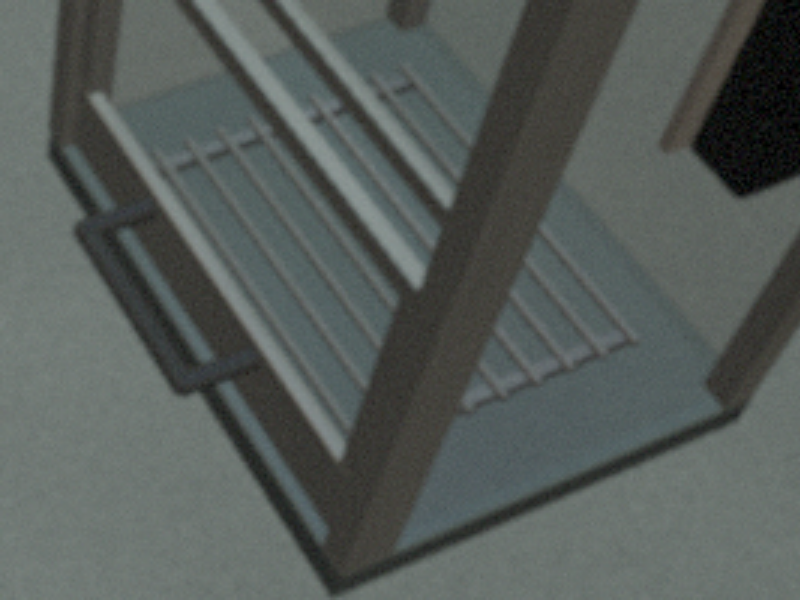

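View pics/ct.png

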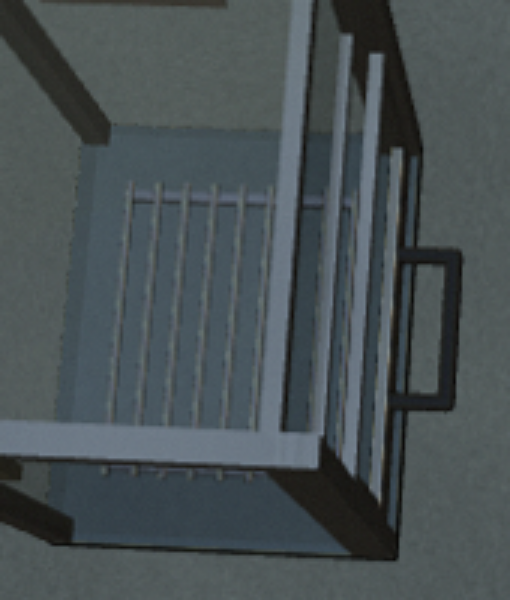

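The crops show the sash handle clearly: its outer corners are at about (388,236) and (422,288) in scene pixels and (292,165) and (291,215) in top pixels. The rack's back wire is visible in both views, as are three base corners.

```bash
python3 - <<'E'
from h import *
F={n:np.load(f"/tmp/{n}0.npy",allow_pickle=True).item() for n in("scene","top")}
cs=lambda p:np.array(p)/3+[360,160]; ct=lambda p:np.array(p)/3+[140,80]
print("scene wire ends",onplane(F["scene"],[cs(p) for p in[(407,67),(634,340)]],43).round(1).tolist())
print("top wire ends",onplane(F["top"],[ct(p) for p in[(130,183),(105,473)]],43).round(1).tolist())
print("scene corners z0",onplane(F["scene"],[cs(p) for p in[(52,152),(333,594),(740,414)]],0).round(1).tolist())
print("top corners z0",onplane(F["top"],[ct(p) for p in[(397,559),(421,150)]],0).round(1).tolist(),onplane(F["top"],[ct((52,543))],0).round(1))
for n in F:
    f=F[n];C=cloud(f); m=(f["z_map"]>0)&(abs(C[...,2]-77)<9)&(C[...,1]>0)&(C[...,1]<35)&(C[...,0]>500)&(C[...,0]<680)
    P=C[m]; c=P[:,:2].mean(0); u,s,vt=np.linalg.svd(P[:,:2]-c); print(n,"bar",len(P),c.round(1),vt[0].round(3),np.ptp((P[:,:2]-c)@vt[0]).round(),P[:,2].min().round(),P[:,2].max().round(), np.percentile(P[:,1],[2,98]).round(), np.percentile(P[:,0],[1,99]).round())
    for z,e in(("bar",0),):
        px=([cs(p) for p in[(80,228),(185,392)]] if n=="scene" else [ct(p) for p in[(460,250),(452,410)]])
        print("outer corners",onplane(f,px,75).round(1).tolist())
E
```

```text
scene wire ends [[487.9, 305.5, 43.0], [731.0, 289.2, 43.0]]
top wire ends [[726.0, 287.9, 43.0], [480.5, 300.8, 43.0]]
scene corners z0 [[413.0, 75.5, 0.0], [770.7, 52.4, 0.0], [786.2, 342.4, 0.0]]
top corners z0 [[412.7, 66.6, 0.0], [765.6, 47.5, 0.0]] [[429.  354.8   0. ]]
scene bar 601 [599.   19.8] [ 1.    -0.029] 134.0 73.0 86.0 [11. 34.] [527. 658.]
outer corners [[527.6, 24.0, 75.0], [655.4, 16.9, 75.0]]
top bar 284 [590.8  20. ] [-1.     0.031] 134.0 72.0 86.0 [10. 34.] [523. 655.]
outer corners [[654.3, 9.6, 75.0], [522.7, 16.2, 75.0]]
```

```bash
cat >> h.py <<'E'
CAB=np.array([600.,204.5,0]); XC=np.array([.0593,.9982,0]); ALONG=np.array([.9982,-.0593,0]); UP=np.array([0,0,1.])
BAR=CAB-183*XC
def lean(into,deg):
    "tool z leaning deg from vertical towards into, tool x = up/forward"
    a=np.radians(deg); z=np.sin(a)*into-np.cos(a)*UP; x=np.cos(a)*into+np.sin(a)*UP
    return R.from_matrix(np.c_[x,np.cross(z,x),z])
def go(Rt,*pts):
    st_=ctrl.observe()
    for p in pts: o,d=inc(p,Rt,st_); print(np.round(p,1),'->',o.tolist(),d.tolist())
E
python3 - <<'E'
from h import *
go(lean(XC,45),BAR+[0,-140,200],BAR-120*XC+[0,0,170])
E
```

```text
[ 589.1 -118.2  200. ] -> [543.5, -392.8, 31.0] [0.495, 0.674, -1.2]
[582. -98. 170.] -> [541.4, -414.1, 61.0] [0.495, 0.674, -1.2]
```

Call:
{"fn": "step_arm", "kwargs": {
  "increments": [
    {"offset": [543, -393, -30], "dr": [0.495, 0.674, -1.2]},
    {"offset": [543, -393, -30], "dr": [0.495, 0.674, -1.2]},
    {"offset": [543, -393, -30], "dr": [0.495, 0.674, -1.2]},
    {"offset": [543, -393, -30], "dr": [0.495, 0.674, -1.2]},
    {"offset": [543, -393, -30], "dr": [0.495, 0.674, -1.2]},
    {"offset": [543, -393, -30], "dr": [0.495, 0.674, -1.2]},
    {"offset": [543, -393, -30], "dr": [0.495, 0.674, -1.2]},
    {"offset": [543, -393, -30], "dr": [0.495, 0.674, -1.2]},
    {"offset": [543, -393, -30], "dr": [0.495, 0.674, -1.2]},
    {"offset": [543, -393, -30], "dr": [0.495, 0.674, -1.2]},
    {"offset": [543, -393, -30], "dr": [0.495, 0.674, -1.2]},
    {"offset": [543, -393, -30], "dr": [0.495, 0.674, -1.2]}
  ],
  "grip": 0,
  "squeeze": 40
}}

```text
time_s: 1.65
tcp_pos: [590.3, -112.1, 262.4]
tool_rot: [0.669, 0.637, 0.279, -0.263]
force: [-0.1, -0.0, -0.7]
grip_width: 0.2
grasp_force: 0.0
```

```bash
python3 - <<'E'
from h import *
st()
f=ctrl.grab_frame("wrist"); cv2.imwrite("pics/w1.png",f["pixels"]); np.save("/tmp/w1.npy",f,allow_pickle=True)
C=cloud(f); print(proj(f,[BAR+[0,0,75]]).round(), proj(f,[BAR+[0,0,75]-60*ALONG,BAR+[0,0,75]+60*ALONG]).round())
m=(f["z_map"]>0)&(abs(C[...,2]-77)<9)&(C[...,1]>0)&(C[...,1]<35)&(C[...,0]>500)&(C[...,0]<680)
P=C[m]; print(len(P),P.mean(0),P.min(0),P.max(0))
s=ctrl.observe(); go(lean(XC,45),BAR-50*XC+UP*28,BAR+15*XC+UP*28)
E
```

```text
{'time_s': 1.65, 'joint_pos': [0.855, 0.537, -0.519, 1.575, -0.493, 1.389, 0.481], 'tcp_pos': [590.268, -112.138, 262.387], 'tool_rot': [0.669, 0.637, 0.279, -0.263], 'force': [-0.126, -0.024, -0.651], 'grip_width': 0.247, 'grasp_force': 0.0}
[[310. 241.]] [[258. 241.]
 [362. 242.]]
1590 [590.10928417  18.76776786  81.68323897] [521.78811902   9.03221613  73.35146058] [656.26363872  34.98526775  85.80829783]
[586.2 -28.1  28. ] -> [-102.9, -8.0, 227.0] [-0.003, 0.001, 0.005]
[590.   36.8  28. ] -> [-56.9, -7.6, 272.9] [-0.003, 0.001, 0.005]
```

View pics/w1.png

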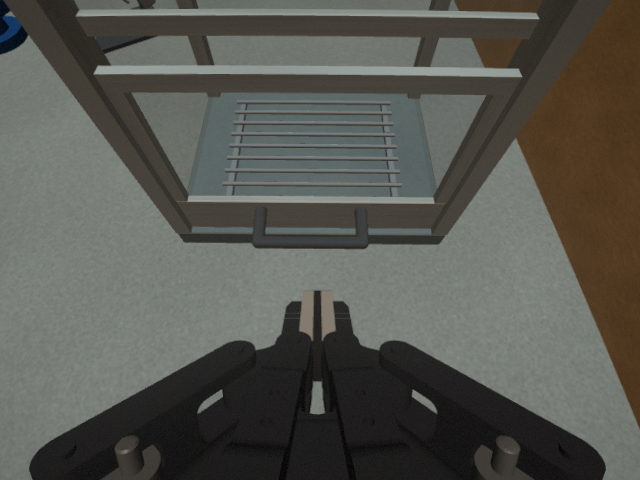

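The wrist view shows the bar at (311,241), where my estimate predicted (310,241), so the cabinet pose is good.

Call:
{"fn": "step_arm", "kwargs": {
  "increments": [
    {"offset": [-26, -2, 57], "dr": [0, 0, 0]},
    {"offset": [-52, -4, 114], "dr": [0, 0, 0]},
    {"offset": [-77, -6, 170], "dr": [0, 0, 0]},
    {"offset": [-95, -7, 210], "dr": [0, 0, 0]},
    {"offset": [-103, -8, 227], "dr": [0, 0, 0]},
    {"offset": [-103, -8, 227], "dr": [0, 0, 0]},
    {"offset": [-92, -8, 238], "dr": [0, 0, 0]},
    {"offset": [-80, -8, 250], "dr": [0, 0, 0]},
    {"offset": [-68, -8, 262], "dr": [0, 0, 0]},
    {"offset": [-57, -8, 273], "dr": [0, 0, 0]},
    {"offset": [-57, -8, 273], "dr": [0, 0, 0]},
    {"offset": [-57, -8, 273], "dr": [0, 0, 0]}
  ]
}}

```text
time_s: 3.2
tcp_pos: [590.1, 33.1, 27.4]
tool_rot: [0.673, 0.634, 0.278, -0.261]
force: [0.6, 0.2, 0.1]
grip_width: -0.2
grasp_force: 0.0
```

```bash
python3 - <<'E'
from h import *
st(); go(lean(XC,45),BAR+15*XC+UP*40,BAR+15*XC+UP*240,BAR+15*XC+UP*245)
E
```

```text
{'time_s': 3.2, 'joint_pos': [0.692, 0.789, -0.547, 1.807, -0.518, 0.865, 0.582], 'tcp_pos': [590.132, 33.107, 27.403], 'tool_rot': [0.673, 0.634, 0.278, -0.261], 'force': [0.56, 0.235, 0.11], 'grip_width': -0.219, 'grasp_force': 0.0}
[590.   36.8  40. ] -> [11.5, -0.3, -6.3] [0.001, 0.003, 0.001]
[590.   36.8 240. ] -> [152.5, -0.1, -148.1] [0.001, 0.003, 0.001]
[590.   36.8 245. ] -> [156.1, -0.1, -151.7] [0.001, 0.003, 0.001]
```

Call:
{"fn": "step_arm", "kwargs": {
  "increments": [
    {"offset": [7, 0, -3]},
    {"offset": [13, 0, -8]},
    {"offset": [20, 0, -15]},
    {"offset": [30, 0, -25]},
    {"offset": [42, 0, -37]},
    {"offset": [54, 0, -49]},
    {"offset": [66, 0, -61]},
    {"offset": [78, 0, -73]},
    {"offset": [90, 0, -85]},
    {"offset": [101, 0, -96]},
    {"offset": [111, 0, -106]},
    {"offset": [120, 0, -115]}
  ]
}}

```text
invalid input
```

Call:
{"fn": "step_arm", "kwargs": {
  "increments": [
    {"offset": [7, 0, -3], "dr": [0, 0, 0]},
    {"offset": [13, 0, -8], "dr": [0, 0, 0]},
    {"offset": [20, 0, -15], "dr": [0, 0, 0]},
    {"offset": [30, 0, -25], "dr": [0, 0, 0]},
    {"offset": [42, 0, -37], "dr": [0, 0, 0]},
    {"offset": [54, 0, -49], "dr": [0, 0, 0]},
    {"offset": [66, 0, -61], "dr": [0, 0, 0]},
    {"offset": [78, 0, -73], "dr": [0, 0, 0]},
    {"offset": [90, 0, -85], "dr": [0, 0, 0]},
    {"offset": [101, 0, -96], "dr": [0, 0, 0]},
    {"offset": [111, 0, -106], "dr": [0, 0, 0]},
    {"offset": [120, 0, -115], "dr": [0, 0, 0]}
  ]
}}

```text
time_s: 4.7
tcp_pos: [590.0, 34.7, 193.9]
tool_rot: [0.674, 0.634, 0.277, -0.26]
force: [-1.2, -6.8, -4.1]
grip_width: -0.4
grasp_force: 0.0
```

```bash
cat >> h.py <<'E'
def barz():
    "bar height from scene/wrist depth: highest points in a column round the bar"
    for n in("scene","top","wrist"):
        f=ctrl.grab_frame(n);C=cloud(f); L=(C-BAR)@ALONG; D=(C-BAR)@XC
        m=(f["z_map"]>0)&(abs(L)<55)&(abs(L)>14)&(abs(D)<8)&(C[...,2]>60)
        z=C[m][:,2]; print(n,m.sum(),np.percentile(z,[2,50,98]).round(1) if m.sum() else '')
E
python3 - <<'E'
from h import *
st(); barz()
go(lean(XC,45),BAR+15*XC+UP*245,BAR+15*XC+UP*250)
E
```

```text
{'time_s': 4.7, 'joint_pos': [0.728, 0.522, -0.594, 1.781, -0.558, 1.093, 0.429], 'tcp_pos': [589.988, 34.674, 193.904], 'tool_rot': [0.674, 0.634, 0.277, -0.26], 'force': [-1.183, -6.769, -4.106], 'grip_width': -0.412, 'grasp_force': 0.0}
scene 411 [209.8 240.9 244.4]
top 210 [238.  244.2 249.1]
wrist 9476 [240.1 243.8 245.5]
[590.   36.8 245. ] -> [36.1, -1.1, -34.3] [0.005, 0.005, 0.001]
[590.   36.8 250. ] -> [39.7, -1.1, -37.9] [0.005, 0.005, 0.001]
```

Call:
{"fn": "step_arm", "kwargs": {
  "increments": [
    {"offset": [8, 0, -8], "dr": [0, 0, 0]},
    {"offset": [16, 0, -16], "dr": [0, 0, 0]},
    {"offset": [24, 0, -24], "dr": [0, 0, 0]},
    {"offset": [30, 0, -30], "dr": [0, 0, 0]},
    {"offset": [35, 0, -34], "dr": [0, 0, 0]},
    {"offset": [35, 0, -34], "dr": [0, 0, 0]}
  ]
}}

```text
time_s: 5.6
tcp_pos: [590.6, 35.9, 243.4]
tool_rot: [0.673, 0.634, 0.278, -0.26]
force: [-0.3, -5.1, -1.9]
grip_width: -0.2
grasp_force: 0.0
```

```bash
python3 - <<'E'
from h import *
st(); barz()
XB=np.array([-.055,.9985,0]); g=np.array([551,-307,17])-45*XB
Rb=lean(XB,45); z=Rb.apply([0,0,1]); tcp=g+19*z; print(tcp)
go(lean(XC,45),BAR+15*XC+UP*215,BAR-90*XC+UP*215)
go(Rb,tcp-120*z+UP*80,tcp-70*z)
E
```

```text
{'time_s': 5.6, 'joint_pos': [0.737, 0.458, -0.605, 1.751, -0.571, 1.167, 0.383], 'tcp_pos': [590.633, 35.877, 243.393], 'tool_rot': [0.673, 0.634, 0.278, -0.26], 'force': [-0.296, -5.098, -1.909], 'grip_width': -0.165, 'grasp_force': 0.0}
scene 456 [252.8 292.5 295.3]
top 223 [287.3 293.2 299. ]
wrist 9829 [289.1 292.7 294.5]
[ 552.73608348 -338.51780647    3.56497116]
[590.   36.8 215. ] -> [-19.4, -0.3, 20.3] [0.002, 0.005, 0.0]
[583.8 -68.  215. ] -> [-94.0, -0.1, -53.6] [0.002, 0.005, 0.0]
[ 557.4 -423.2  168.4] -> [-379.8, -4.9, -271.2] [0.083, 0.005, -0.081]
[ 555.5 -387.9   53.1] -> [-436.0, -9.2, -164.6] [0.083, 0.005, -0.081]
```

Call:
{"fn": "step_arm", "kwargs": {
  "increments": [
    {"offset": [-10, 0, 10], "dr": [0, 0, 0]},
    {"offset": [-20, 0, 20], "dr": [0, 0, 0]},
    {"offset": [-45, 0, -5], "dr": [0, 0, 0]},
    {"offset": [-70, 0, -30], "dr": [0, 0, 0]},
    {"offset": [-94, 0, -54], "dr": [0.01, 0, -0.01]},
    {"offset": [-140, -1, -90], "dr": [0.083, 0.005, -0.081]},
    {"offset": [-185, -2, -130], "dr": [0.083, 0.005, -0.081]},
    {"offset": [-230, -3, -170], "dr": [0.083, 0.005, -0.081]},
    {"offset": [-275, -4, -200], "dr": [0.083, 0.005, -0.081]},
    {"offset": [-320, -5, -230], "dr": [0.083, 0.005, -0.081]},
    {"offset": [-360, -5, -255], "dr": [0.083, 0.005, -0.081]},
    {"offset": [-380, -5, -271], "dr": [0.083, 0.005, -0.081]}
  ],
  "grip": 85
}}

```text
time_s: 7.25
tcp_pos: [557.0, -422.4, 163.6]
tool_rot: [0.634, 0.67, 0.264, -0.281]
force: [-0.1, 0.4, 0.2]
grip_width: 84.9
grasp_force: 0.0
```

```bash
cat >> h.py <<'E'
def batten(f,top=34.,xr=(-1e9,1e9),save=None):
    C=cloud(f); hsv=cv2.cvtColor(f["pixels"],cv2.COLOR_BGR2HSV)
    w=((hsv[...,0]>8)&(hsv[...,0]<30)&(hsv[...,1]>80)&(f["z_map"]>0)&(abs(C[...,2]-top)<5)).astype(np.uint8)
    k,l,s,c=cv2.connectedComponentsWithStats(w)
    for i in range(1,k):
        if s[i,4]<150: continue
        v,u=np.where(l==i); P=onplane(f,np.c_[u,v],top)[:,:2]; r=cv2.minAreaRect(P.astype(np.float32))
        b=cv2.boxPoints(r); e=[b[1]-b[0],b[2]-b[1]]; e=max(e,key=np.linalg.norm); e=e*np.sign(e[1])/np.linalg.norm(e)
        print("batten",np.round(r[0],1),np.round(r[1],1),"axis",e.round(4),"z",np.median(C[v,u,2]).round(1),s[i].tolist())
E
python3 - <<'E'
from h import *
st(); f=ctrl.grab_frame("wrist"); cv2.imwrite("pics/w2.png",f["pixels"]); batten(f)
E
```

```text
{'time_s': 7.25, 'joint_pos': [0.983, 0.974, -0.365, 1.008, -0.259, 1.758, 0.763], 'tcp_pos': [556.958, -422.409, 163.636], 'tool_rot': [0.634, 0.67, 0.264, -0.281], 'force': [-0.091, 0.41, 0.198], 'grip_width': 84.899, 'grasp_force': 0.0}
batten [ 216.2 -244.8] [ 14.2 124.5] axis [-0.0597  0.9982] z 33.7 [0, 128, 43, 89, 751]
batten [ 548.5 -309.6] [ 43.3 149.3] axis [-0.0601  0.9982] z 32.7 [291, 173, 50, 136, 4438]
```

View pics/w2.png

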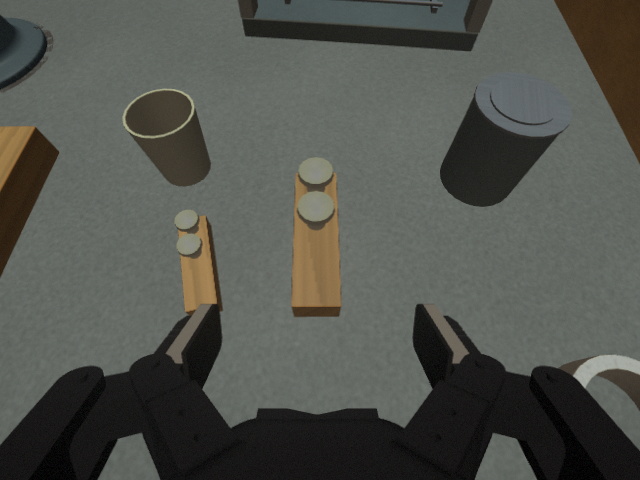

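The wrist view shows the middle batten at about (316,243) with knobs at (316,172) and (316,208). The cup, tin and small batten are all clear of the fingers.

```bash
python3 - <<'E'
from h import *
XB=np.array([-.06,.9982,0]); c=np.array([549,-309.3,0]); Rb=lean(XB,45); z=Rb.apply([0,0,1])
t=c-44*XB+13.4*XB+9*UP; print(t,z)
go(Rb,t-60*z,t)
E
```

```text
[ 550.836   -339.84492    9.     ] [-0.04242526  0.70583291 -0.70710678]
[ 553.4 -382.2   51.4] -> [-48.5, -0.1, 109.1] [0.003, -0.003, -0.008]
[ 550.8 -339.8    9. ] -> [-48.7, -0.3, 169.1] [0.003, -0.003, -0.008]
```

Call:
{"fn": "step_arm", "kwargs": {
  "increments": [
    {"offset": [-20, 0, 40], "dr": [0.003, -0.003, -0.008]},
    {"offset": [-40, 0, 80], "dr": [0.003, -0.003, -0.008]},
    {"offset": [-49, 0, 109], "dr": [0.003, -0.003, -0.008]},
    {"offset": [-49, 0, 124], "dr": [0.003, -0.003, -0.008]},
    {"offset": [-49, 0, 139], "dr": [0.003, -0.003, -0.008]},
    {"offset": [-49, 0, 152], "dr": [0.003, -0.003, -0.008]},
    {"offset": [-49, 0, 162], "dr": [0.003, -0.003, -0.008]},
    {"offset": [-49, 0, 169], "dr": [0.003, -0.003, -0.008]},
    {"offset": [-49, 0, 169], "dr": [0.003, -0.003, -0.008]},
    {"offset": [-49, 0, 169], "dr": [0.003, -0.003, -0.008]}
  ],
  "grip": 76
}}

```text
time_s: 8.55
tcp_pos: [553.3, -336.6, 12.8]
tool_rot: [0.632, 0.674, 0.263, -0.278]
force: [-0.2, -0.9, -0.6]
grip_width: 76.3
grasp_force: 0.0
```

Call:
{"fn": "step_arm", "kwargs": {
  "increments": [
    {"offset": [0, 0, 0], "dr": [0, 0, 0]},
    {"offset": [0, 0, 0], "dr": [0, 0, 0]},
    {"offset": [0, 0, 0], "dr": [0, 0, 0]},
    {"offset": [0, 0, 0], "dr": [0, 0, 0]},
    {"offset": [0, 0, 0], "dr": [0, 0, 0]},
    {"offset": [0, 0, 0], "dr": [0, 0, 0]}
  ],
  "grip": 30,
  "squeeze": 50
}}

```text
time_s: 9.3
tcp_pos: [553.1, -336.6, 12.9]
tool_rot: [0.632, 0.674, 0.263, -0.278]
force: [-1.0, -2.1, 3.0]
grip_width: 43.5
grasp_force: 51.3
```

```bash
python3 - <<'E'
from h import *
s=st(); f=ctrl.grab_frame("wrist"); batten(f)
p=np.array(s["tcp_pos"]); go(R.from_quat(s["tool_rot"]),p+[0,0,30])
E
```

```text
{'time_s': 9.3, 'joint_pos': [0.955, 1.03, -0.375, 1.261, -0.242, 1.445, 0.828], 'tcp_pos': [553.143, -336.616, 12.935], 'tool_rot': [0.632, 0.674, 0.263, -0.278], 'force': [-0.984, -2.095, 2.96], 'grip_width': 43.526, 'grasp_force': 51.278}
batten [ 531.2 -252.2] [12.8 33.1] axis [-0.0751  0.9972] z 32.8 [274, 117, 26, 47, 536]
batten [ 561.2 -251.5] [12.6 37.2] axis [-0.073   0.9973] z 32.8 [331, 116, 27, 53, 546]
batten [ 552.3 -329.4] [ 46.7 103.9] axis [-0.0492  0.9988] z 32.8 [254, 179, 125, 233, 21202]
[ 553.1 -336.6   42.9] -> [21.2, 0.1, -21.2] [-0.0, 0.0, -0.0]
```

Call:
{"fn": "step_arm", "kwargs": {
  "increments": [
    {"offset": [4, 0, -4], "dr": [0, 0, 0]},
    {"offset": [11, 0, -11], "dr": [0, 0, 0]},
    {"offset": [20, 0, -20], "dr": [0, 0, 0]},
    {"offset": [32, 0, -32], "dr": [0, 0, 0]},
    {"offset": [44, 0, -44], "dr": [0, 0, 0]},
    {"offset": [52, 0, -52], "dr": [0, 0, 0]},
    {"offset": [56, 0, -56], "dr": [0, 0, 0]},
    {"offset": [56, 0, -56], "dr": [0, 0, 0]},
    {"offset": [56, 0, -56], "dr": [0, 0, 0]}
  ],
  "squeeze": 70
}}

```text
time_s: 10.48
tcp_pos: [552.4, -335.8, 90.9]
tool_rot: [0.631, 0.674, 0.263, -0.279]
force: [-0.2, -0.7, -1.2]
grip_width: 43.0
grasp_force: 70.9
```

```bash
python3 - <<'E'
from h import *
s=st(); p=np.array(s["tcp_pos"]); dz=p[2]-12.9
for n in("wrist","scene","top"):
    f=ctrl.grab_frame(n); batten(f,34+dz); 
    if n!="top": cv2.imwrite(f"pics/lift_{n}.png",f["pixels"]) 
    C=cloud(f); hsv=cv2.cvtColor(f["pixels"],cv2.COLOR_BGR2HSV)
    m=((hsv[...,1]<90)&(f["z_map"]>0)&(C[...,2]>55+dz)&(C[...,2]<76+dz)&(C[...,1]>-310)&(C[...,1]<-225)&(abs(C[...,0]-551)<35))
    k,l,ss,c=cv2.connectedComponentsWithStats(m.astype(np.uint8))
    for i in range(1,k):
        if ss[i,4]>60: P=C[l==i]; print(n,"knob",P.mean(0).round(1),P.min(0).round(),P.max(0).round())
    m=(hsv[...,0]>8)&(hsv[...,0]<30)&(hsv[...,1]>80)&(f["z_map"]>0)&(abs(C[...,2]-34-dz)<15)&(abs(C[...,0]-550)<16)&(C[...,1]<-225)&(C[...,1]>-390)
    P=C[m]
    for _ in range(4):
        A=np.c_[P[:,:2]-p[:2],np.ones(len(P))]; q=np.linalg.lstsq(A,P[:,2],rcond=None)[0]; r=abs(A@q-P[:,2]); P=P[r<max(2,2*np.median(r))]
    print(n,len(P),"plane",q.round(3))
E
```

```text
{'time_s': 10.475, 'joint_pos': [0.965, 0.93, -0.391, 1.269, -0.263, 1.527, 0.787], 'tcp_pos': [552.358, -335.765, 90.89], 'tool_rot': [0.631, 0.674, 0.263, -0.279], 'force': [-0.162, -0.694, -1.189], 'grip_width': 42.967, 'grasp_force': 70.859}
batten [ 530.4 -254.5] [12.3 39.7] axis [-0.0665  0.9978] z 110.7 [273, 117, 26, 57, 546]
batten [ 560.6 -252.2] [12.7 39.1] axis [-0.0733  0.9973] z 110.6 [331, 117, 27, 56, 551]
batten [ 551.8 -328.5] [ 45.8 104.1] axis [-0.0608  0.9982] z 110.7 [257, 178, 122, 234, 21127]
wrist knob [ 546.  -258.1  140.2] [ 528. -270.  133.] [ 563. -236.  145.]
wrist knob [ 548.9 -297.7  140.8] [ 532. -310.  133.] [ 566. -277.  145.]
wrist 15611 plane [-1.00000e-03 -1.00000e-03  1.10682e+02]
batten [ 554.1 -304.8] [ 47.7 148.5] axis [-0.0225  0.9997] z 110.5 [168, 286, 96, 42, 1485]
scene knob [ 550.6 -251.2  140.5] [ 531. -267.  133.] [ 565. -234.  147.]
scene knob [ 553.8 -292.5  140.6] [ 532. -310.  133.] [ 568. -275.  147.]
scene 938 plane [ 1.00000e-03 -0.00000e+00  1.10621e+02]
batten [ 548.6 -306.3] [ 45.4 150.5] axis [-0.0927  0.9957] z 111.8 [396, 189, 65, 24, 719]
top knob [ 547.6 -293.8  142. ] [ 531. -309.  133.] [ 566. -278.  150.]
top knob [ 544.6 -252.4  142.1] [ 529. -270.  133.] [ 563. -235.  151.]
top 269 plane [1.70000e-02 1.00000e-03 1.11783e+02]
```

```bash
python3 - <<'E'
from h import *
s=ctrl.observe(); Rt=R.from_quat(s["tool_rot"]); p=np.array(s["tcp_pos"])
Q=[]
for n in("scene","top"):
    f=ctrl.grab_frame(n); C=cloud(f)[f["z_map"]>0]; q=Rt.inv().apply(C-p); Q.append(q[C[:,2]>40])
Q=np.vstack(Q); Q=Q[(abs(Q[:,1])<75)&(abs(Q[:,0])<150)]
for d in range(0,420,20):
    m=(Q[:,2]<-d)&(Q[:,2]>-d-20); 
    if m.sum(): print(d,m.sum(),"x pct",np.percentile(Q[m,0],[2,90,99.5]).round(),"y",np.percentile(Q[m,1],[1,99]).round())
E
```

```text
0 1288 x pct [-3. 67. 74.] y [-31.  37.]
20 833 x pct [-12.  10.  15.] y [-34.  37.]
40 760 x pct [-17.  12.  15.] y [-52.  56.]
60 888 x pct [-13.  16.  18.] y [-58.  63.]
80 1055 x pct [-8. 17. 20.] y [-63.  68.]
100 1100 x pct [-9. 16. 21.] y [-64.  68.]
120 588 x pct [-14.  36.  39.] y [-37.  40.]
140 953 x pct [-15.  37.  40.] y [-36.  40.]
160 1243 x pct [-20.  36.  39.] y [-35.  38.]
180 888 x pct [-14.  34.  37.] y [-35.  36.]
200 1073 x pct [-16.  33.  36.] y [-35.  37.]
220 1004 x pct [-13.  33.  35.] y [-34.  40.]
240 1218 x pct [-14.  33.  37.] y [-33.  46.]
260 1011 x pct [-14.  33.  37.] y [-31.  37.]
280 1267 x pct [ -4.  74. 109.] y [-69.  50.]
300 2720 x pct [  3. 109. 126.] y [-73.  55.]
320 2205 x pct [ 22. 122. 130.] y [-74.  51.]
340 802 x pct [ -4. 110. 127.] y [-74.  47.]
360 720 x pct [-24.  79. 100.] y [-74.  31.]
```

View pics/lift_scene.png

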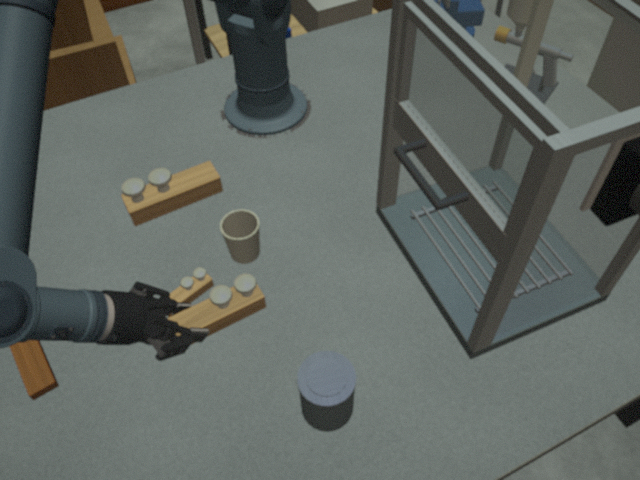

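The lift view shows the batten level in the gripper at (220,305), with the sash raised. The wrist bulges about 280 mm behind the TCP, so I'll check its clearance to the bar from a waypoint in front of the opening.

```bash
python3 - <<'E'
from h import *
s=ctrl.observe(); Rt=R.from_euler('z',-7,degrees=True)*R.from_quat(s["tool_rot"])
go(Rt,CAB-290*XC+.7*ALONG+UP*75)
E
```

```text
[583.5 -85.   75. ] -> [163.9, 47.0, 187.1] [-0.086, -0.0, 0.086]
```

Call:
{"fn": "step_arm", "kwargs": {
  "increments": [
    {"offset": [8, 2, 9], "dr": [-0.004, 0, 0.004]},
    {"offset": [24, 7, 27], "dr": [-0.012, 0, 0.012]},
    {"offset": [44, 13, 50], "dr": [-0.023, 0, 0.023]},
    {"offset": [64, 18, 73], "dr": [-0.034, 0, 0.034]},
    {"offset": [84, 24, 96], "dr": [-0.044, 0, 0.044]},
    {"offset": [104, 30, 119], "dr": [-0.054, 0, 0.054]},
    {"offset": [124, 36, 142], "dr": [-0.065, 0, 0.065]},
    {"offset": [144, 41, 164], "dr": [-0.076, 0, 0.076]},
    {"offset": [157, 45, 179], "dr": [-0.082, 0, 0.082]},
    {"offset": [164, 47, 187], "dr": [-0.086, 0, 0.086]},
    {"offset": [164, 47, 187], "dr": [-0.086, 0, 0.086]}
  ]
}}

```text
time_s: 12.1
tcp_pos: [583.7, -84.6, 75.7]
tool_rot: [0.671, 0.635, 0.279, -0.262]
force: [0.4, -0.6, -1.6]
grip_width: 43.1
grasp_force: 71.0
```

```bash
python3 - <<'E'
from h import *
s=st(); Rt=R.from_quat(s["tool_rot"]); p=np.array(s["tcp_pos"])
Q=[]
for n in("scene","top"):
    f=ctrl.grab_frame(n); C=cloud(f)[f["z_map"]>0]; q=C-p; k=Rt.inv().apply(q); m=(C[:,2]>40)&(k[:,2]<-20)&(C[:,1]<5)&(C[:,0]<720); Q.append(q[m]); cv2.imwrite(f"pics/w1_{n}.png",f["pixels"])
Q=np.vstack(Q)
# shift the seen arm points to the placing TCP; section by distance in front of rack centre
for z in(58,64):
    T=CAB-28.9*XC+z*UP; W=Q+T; D=(W-CAB)@XC; L=(W-CAB)@ALONG
    for nm,a,b,lw in(("sash",-141,-125,165),("bar",-195,-170,65),("front",-225,-195,65)):
        m=(D>a)&(D<b)&(abs(L)<lw); print(z,nm,m.sum(),"top of arm z",W[m,2].max().round() if m.sum() else None,"vs", 242 if nm=="sash" else 280, "L at top",L[m][W[m,2].argmax()].round() if m.sum() else '')
    d=np.hypot(D+183,W[:,2]-287)[abs(L)<65]; i=d.argmin(); print("min dist to bar centre",d[i].round(),W[abs(L)<65][i].round())
E
```

```text
{'time_s': 12.1, 'joint_pos': [0.83, 0.753, -0.516, 1.703, -0.445, 1.084, 0.609], 'tcp_pos': [583.697, -84.635, 75.672], 'tool_rot': [0.671, 0.635, 0.279, -0.262], 'force': [0.44, -0.596, -1.578], 'grip_width': 43.101, 'grasp_force': 71.047}
58 sash 1134 top of arm z 219.0 vs 242 L at top -6.0
58 bar 1416 top of arm z 276.0 vs 280 L at top -4.0
58 front 2860 top of arm z 383.0 vs 280 L at top -64.0
min dist to bar centre 16.0 [584.  11. 276.]
64 sash 1134 top of arm z 225.0 vs 242 L at top -6.0
64 bar 1416 top of arm z 282.0 vs 280 L at top -4.0
64 front 2860 top of arm z 389.0 vs 280 L at top -64.0
min dist to bar centre 12.0 [584.  11. 282.]
```

View pics/w1_scene.png

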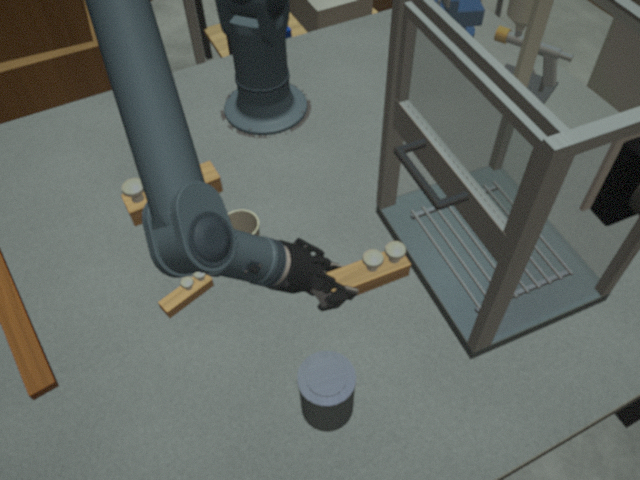

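The view shows the batten lined up with the opening at (370,270). Placing at 45° would leave only 5–9 mm to the bar, so I'll set the batten down here and regrasp it at about 55°.

Call:
{"fn": "step_arm", "kwargs": {
  "increments": [
    {"offset": [-6, 0, 6], "dr": [0, 0, 0]},
    {"offset": [-14, 0, 14], "dr": [0, 0, 0]},
    {"offset": [-22, 0, 22], "dr": [0, 0, 0]},
    {"offset": [-30, 0, 30], "dr": [0, 0, 0]},
    {"offset": [-36, 0, 36], "dr": [0, 0, 0]},
    {"offset": [-40, 0, 40], "dr": [0, 0, 0]},
    {"offset": [-42, 0, 42], "dr": [0, 0, 0]},
    {"offset": [-43, 0, 43], "dr": [0, 0, 0]},
    {"offset": [-43, 0, 43], "dr": [0, 0, 0]}
  ]
}}

```text
time_s: 13.32
tcp_pos: [584.2, -85.3, 15.0]
tool_rot: [0.671, 0.635, 0.279, -0.262]
force: [-0.1, 0.2, -1.7]
grip_width: 43.0
grasp_force: 71.0
```

```bash
python3 - <<'E'
from h import *
st()
E
```

```text
{'time_s': 13.325, 'joint_pos': [0.817, 0.85, -0.497, 1.697, -0.428, 1.01, 0.654], 'tcp_pos': [584.155, -85.266, 15.008], 'tool_rot': [0.671, 0.635, 0.279, -0.262], 'force': [-0.089, 0.196, -1.701], 'grip_width': 42.967, 'grasp_force': 71.048}
```

Call:
{"fn": "step_arm", "kwargs": {
  "increments": [
    {"offset": [-0.7, 0, 0.7], "dr": [0, 0, 0]},
    {"offset": [-1.4, 0, 1.4], "dr": [0, 0, 0]},
    {"offset": [-1.8, 0, 1.8], "dr": [0, 0, 0]},
    {"offset": [-1.8, 0, 1.8], "dr": [0, 0, 0]}
  ]
}}

```text
time_s: 13.82
tcp_pos: [584.1, -85.3, 13.0]
tool_rot: [0.671, 0.635, 0.28, -0.262]
force: [-1.3, -2.3, 2.7]
grip_width: 43.1
grasp_force: 71.4
```

Call:
{"fn": "step_arm", "kwargs": {
  "increments": [
    {"offset": [0, 0, 0], "dr": [0, 0, 0]},
    {"offset": [0, 0, 0], "dr": [0, 0, 0]},
    {"offset": [0, 0, 0], "dr": [0, 0, 0]},
    {"offset": [0, 0, 0], "dr": [0, 0, 0]},
    {"offset": [0, 0, -15], "dr": [0, 0, 0]},
    {"offset": [0, 0, -30], "dr": [0, 0, 0]},
    {"offset": [0, 0, -50], "dr": [0, 0, 0]},
    {"offset": [0, 0, -70], "dr": [0, 0, 0]},
    {"offset": [0, 0, -70], "dr": [0, 0, 0]}
  ],
  "grip": 76
}}

```text
time_s: 14.95
tcp_pos: [582.4, -138.2, 63.3]
tool_rot: [0.672, 0.634, 0.28, -0.259]
force: [0.2, 0.0, -0.4]
grip_width: 76.0
grasp_force: 0.0
```

```bash
python3 - <<'E'
from h import *
st(); f=ctrl.grab_frame("wrist"); batten(f); cv2.imwrite("pics/w3.png",f["pixels"])
for n in("scene","top"): batten(ctrl.grab_frame(n))
E
```

```text
{'time_s': 14.95, 'joint_pos': [0.866, 0.796, -0.482, 1.64, -0.414, 1.135, 0.647], 'tcp_pos': [582.41, -138.203, 63.259], 'tool_rot': [0.672, 0.634, 0.28, -0.259], 'force': [0.249, 0.049, -0.401], 'grip_width': 75.969, 'grasp_force': 0.0}
batten [584.7 -57.5] [149.5  43.1] axis [0.0459 0.9989] z 32.7 [276, 119, 77, 193, 9605]
batten [ 215.7 -241.2] [ 16.2 103.2] axis [-0.053   0.9986] z 34.5 [172, 180, 48, 21, 169]
batten [589.6 -56.5] [149.  45.] axis [0.0466 0.9989] z 32.9 [321, 273, 85, 43, 1301]
batten [584.2 -56.3] [148.5  44.4] axis [0.0417 0.9991] z 33.6 [291, 186, 61, 19, 628]
```

```bash
python3 - <<'E'
from h import *
XB=np.array([.045,.999,0]); c=np.array([585.7,-57,0]); Rb=lean(XB,55); z=Rb.apply([0,0,1])
t=c-32*XB+10.5*UP; print(t)
go(Rb,t-80*z,t-60*z,t)
E
```

```text
[584.26  -88.968  10.5  ]
[ 581.3 -154.4   56.4] -> [-18.1, 1.8, -10.7] [0.01, 0.173, -0.005]
[ 582.  -138.1   44.9] -> [-14.6, 1.6, 9.0] [0.01, 0.173, -0.005]
[584.3 -89.   10.5] -> [-4.3, 0.9, 68.1] [0.01, 0.173, -0.005]
```

Call:
{"fn": "step_arm", "kwargs": {
  "increments": [
    {"offset": [-9, 1, -11], "dr": [0.005, 0.087, -0.002]},
    {"offset": [-18, 2, -11], "dr": [0.01, 0.173, -0.005]},
    {"offset": [-18, 2, -11], "dr": [0.01, 0.173, -0.005]},
    {"offset": [-15, 2, 9], "dr": [0.01, 0.173, -0.005]},
    {"offset": [-12, 1, 26], "dr": [0.01, 0.173, -0.005]},
    {"offset": [-9, 1, 42], "dr": [0.01, 0.173, -0.005]},
    {"offset": [-6, 1, 57], "dr": [0.01, 0.173, -0.005]},
    {"offset": [-4.3, 0.9, 68], "dr": [0.01, 0.173, -0.005]},
    {"offset": [-4.3, 0.9, 68], "dr": [0.01, 0.173, -0.005]},
    {"offset": [-4.3, 0.9, 68], "dr": [0.01, 0.173, -0.005]}
  ]
}}

```text
time_s: 16.35
tcp_pos: [585.0, -90.6, 10.6]
tool_rot: [0.642, 0.613, 0.334, -0.318]
force: [0.1, -0.1, 0.5]
grip_width: 76.1
grasp_force: 0.0
```

Call:
{"fn": "step_arm", "kwargs": {
  "increments": [
    {"offset": [0, 0, 0], "dr": [0, 0, 0]},
    {"offset": [0, 0, 0], "dr": [0, 0, 0]},
    {"offset": [0, 0, 0], "dr": [0, 0, 0]},
    {"offset": [0, 0, 0], "dr": [0, 0, 0]},
    {"offset": [0, 0, 0], "dr": [0, 0, 0]},
    {"offset": [0, 0, 0], "dr": [0, 0, 0]}
  ],
  "grip": 30,
  "squeeze": 70
}}

```text
time_s: 17.1
tcp_pos: [585.0, -90.2, 10.9]
tool_rot: [0.642, 0.613, 0.334, -0.318]
force: [-0.5, -3.6, 3.2]
grip_width: 43.6
grasp_force: 71.3
```

```bash
python3 - <<'E'
from h import *
s=st(); p=np.array(s["tcp_pos"]); Rt=R.from_quat(s["tool_rot"]); print(np.degrees(np.arccos(-Rt.apply([0,0,1])[2])))
go(Rt,p+[0,0,60])
E
```

```text
{'time_s': 17.1, 'joint_pos': [0.877, 0.965, -0.521, 1.62, -0.478, 1.13, 0.734], 'tcp_pos': [584.961, -90.214, 10.948], 'tool_rot': [0.642, 0.613, 0.334, -0.318], 'force': [-0.488, -3.555, 3.236], 'grip_width': 43.616, 'grasp_force': 71.276}
54.92453487121354
[585.  -90.2  70.9] -> [49.1, 0.1, -34.5] [0.0, 0.0, 0.0]
```

Call:
{"fn": "step_arm", "kwargs": {
  "increments": [
    {"offset": [3, 0, -2], "dr": [0, 0, 0]},
    {"offset": [9, 0, -6], "dr": [0, 0, 0]},
    {"offset": [18, 0, -13], "dr": [0, 0, 0]},
    {"offset": [28, 0, -20], "dr": [0, 0, 0]},
    {"offset": [38, 0, -27], "dr": [0, 0, 0]},
    {"offset": [44, 0, -31], "dr": [0, 0, 0]},
    {"offset": [47, 0, -33], "dr": [0, 0, 0]},
    {"offset": [47, 0, -33], "dr": [0, 0, 0]},
    {"offset": [47, 0, -33], "dr": [0, 0, 0]}
  ]
}}

```text
time_s: 18.23
tcp_pos: [584.3, -89.7, 67.6]
tool_rot: [0.642, 0.613, 0.334, -0.319]
force: [0.1, -0.7, -2.7]
grip_width: 43.1
grasp_force: 71.0
```

```bash
python3 - <<'E'
from h import *
s=st(); Rt=R.from_quat(s["tool_rot"]); p=np.array(s["tcp_pos"])
f=ctrl.grab_frame("wrist"); batten(f,34+p[2]-10.9)
Q=[]
for n in("scene","top"):
    f=ctrl.grab_frame(n); C=cloud(f)[f["z_map"]>0]; q=C-p; k=Rt.inv().apply(q); m=(C[:,2]>60)&(k[:,2]<-20)&(C[:,1]<0)&(C[:,0]<720); Q.append(q[m]); batten(f,34+p[2]-10.9)
Q=np.vstack(Q); T=CAB-33*XC+60*UP; W=Q+T; D=(W-CAB)@XC; L=(W-CAB)@ALONG
for nm,Dd,Z,lw in(("bar",-183,287,70),("sashout",-138,242,165),("sashup",-138,290,165)):
    d=np.hypot(D-Dd,W[:,2]-Z); d[abs(L)>lw]=1e9; i=d.argmin(); print(nm,"min dist",d[i].round(),W[i].round())
go(R.from_euler('z',-0.6,degrees=True)*Rt,CAB-33.2*XC+UP*64,CAB-33.2*XC+UP*56)
E
```

```text
{'time_s': 18.225, 'joint_pos': [0.891, 0.875, -0.542, 1.638, -0.496, 1.184, 0.69], 'tcp_pos': [584.253, -89.72, 67.558], 'tool_rot': [0.642, 0.613, 0.334, -0.319], 'force': [0.149, -0.651, -2.671], 'grip_width': 43.061, 'grasp_force': 71.026}
batten [571.6   7.1] [22.5 10.8] axis [0.0483 0.9988] z 89.3 [279, 130, 20, 24, 203]
batten [602.8   6. ] [21.6 11.7] axis [0.0331 0.9995] z 89.3 [331, 130, 22, 23, 210]
batten [584.7 -76. ] [109.4  48.1] axis [0.0462 0.9989] z 89.3 [251, 172, 133, 212, 19483]
batten [590.1 -54.8] [151.3  47.9] axis [0.0819 0.9966] z 89.4 [320, 254, 91, 39, 1375]
batten [584.4 -55.4] [149.8  44.9] axis [0.0357 0.9994] z 90.1 [289, 180, 64, 20, 712]
bar min dist 62.0 [578. -39. 280.]
sashout min dist 51.0 [589.  39. 200.]
sashup min dist 88.0 [589.  21. 215.]
[598.  171.4  64. ] -> [147.1, 1.6, 216.1] [-0.009, -0.0, 0.006]
[598.  171.4  56. ] -> [140.6, 1.6, 220.7] [-0.009, -0.0, 0.006]
```

Call:
{"fn": "step_arm", "kwargs": {
  "increments": [
    {"offset": [6, 0, 9], "dr": [0, 0, 0]},
    {"offset": [18, 0.2, 26], "dr": [-0.002, 0, 0.001]},
    {"offset": [36, 0.4, 51], "dr": [-0.003, 0, 0.002]},
    {"offset": [54, 0.6, 77], "dr": [-0.004, 0, 0.003]},
    {"offset": [72, 0.8, 103], "dr": [-0.006, 0, 0.004]},
    {"offset": [90, 1, 129], "dr": [-0.007, 0, 0.005]},
    {"offset": [108, 1.2, 155], "dr": [-0.009, 0, 0.006]},
    {"offset": [125, 1.4, 179], "dr": [-0.009, 0, 0.006]},
    {"offset": [138, 1.5, 198], "dr": [-0.009, 0, 0.006]},
    {"offset": [146, 1.6, 209], "dr": [-0.009, 0, 0.006]},
    {"offset": [149, 1.6, 214], "dr": [-0.009, 0, 0.006]},
    {"offset": [149, 1.6, 214], "dr": [-0.009, 0, 0.006]}
  ]
}}

```text
time_s: 19.88
tcp_pos: [598.4, 170.2, 66.8]
tool_rot: [0.645, 0.609, 0.335, -0.316]
force: [-0.4, -0.4, -1.8]
grip_width: 43.1
grasp_force: 71.0
```

```bash
python3 - <<'E'
from h import *
s=st(); p=np.array(s["tcp_pos"]); Rt=R.from_quat(s["tool_rot"])
f=ctrl.grab_frame("wrist"); batten(f,89.3+p[2]-67.6); cv2.imwrite("pics/in.png",f["pixels"])
C=cloud(f); m=(f["z_map"]>0)&(abs(C[...,2]-43)<5)&(C[...,1]>100)&(C[...,1]<330)
P=C[m]; L=(P-CAB)@ALONG; D=(P-CAB)@XC; print("rack L",np.percentile(L,[.5,99.5]).round(1),"D",np.percentile(D,[.5,99.5]).round(1),"z",np.median(P[:,2]))
go(Rt,CAB-33.2*XC+UP*58,CAB-33.2*XC+UP*55)
E
```

```text
{'time_s': 19.875, 'joint_pos': [0.653, 0.835, -0.705, 1.845, -0.67, 0.787, 0.585], 'tcp_pos': [598.41, 170.191, 66.805], 'tool_rot': [0.645, 0.609, 0.335, -0.316], 'force': [-0.377, -0.441, -1.77], 'grip_width': 43.061, 'grasp_force': 71.003}
batten [587.1 268.9] [22.7 11.4] axis [0.0582 0.9983] z 88.4 [279, 130, 21, 24, 200]
batten [618.3 267.6] [21.8 11.9] axis [0.0445 0.999 ] z 88.4 [331, 130, 22, 23, 211]
batten [598.8 184.8] [110.9  48.1] axis [0.0565 0.9984] z 88.6 [251, 172, 131, 213, 19596]
rack L [-169.6  168.3] D [-98.9 127.3] z 42.10428023797362
[598.  171.4  58. ] -> [-6.0, -0.8, 6.5] [0.001, 0.0, -0.001]
[598.  171.4  55. ] -> [-8.4, -0.8, 8.2] [0.001, 0.0, -0.001]
```

View pics/in.png

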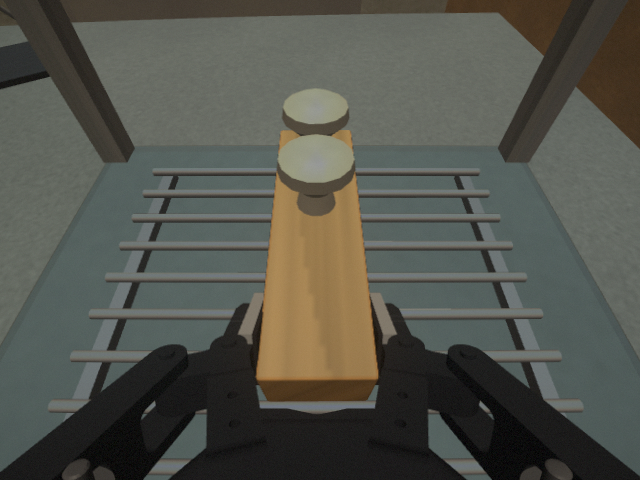

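The wrist view shows the batten centred between the wire ends (153 to 479, midpoint 316), clear of everything. Lowering gently.

Call:
{"fn": "step_arm", "kwargs": {
  "increments": [
    {"offset": [-2, 0, 1.5], "dr": [0, 0, 0]},
    {"offset": [-4, -0.4, 3.5], "dr": [0, 0, 0]},
    {"offset": [-5.5, -0.8, 5.5], "dr": [0, 0, 0]},
    {"offset": [-7, -0.8, 7], "dr": [0, 0, 0]},
    {"offset": [-7.6, -0.8, 7.6], "dr": [0, 0, 0]},
    {"offset": [-7.6, -0.8, 7.6], "dr": [0, 0, 0]}
  ]
}}

```text
time_s: 20.68
tcp_pos: [597.5, 172.7, 56.5]
tool_rot: [0.645, 0.609, 0.336, -0.317]
force: [-0.0, -0.5, -1.7]
grip_width: 43.5
grasp_force: 71.0
```

Call:
{"fn": "step_arm", "kwargs": {
  "increments": [
    {"offset": [-0.4, 0, 0.3], "dr": [0, 0, 0]},
    {"offset": [-0.8, 0, 0.6], "dr": [0, 0, 0]},
    {"offset": [-0.8, 0, 0.6], "dr": [0, 0, 0]}
  ]
}}

```text
time_s: 21.05
tcp_pos: [597.5, 172.6, 55.5]
tool_rot: [0.645, 0.609, 0.336, -0.317]
force: [-0.2, -0.2, -2.2]
grip_width: 43.2
grasp_force: 71.0
```

Call:
{"fn": "step_arm", "kwargs": {
  "increments": [
    {"offset": [-0.4, 0, 0.3], "dr": [0, 0, 0]},
    {"offset": [-0.8, 0, 0.6], "dr": [0, 0, 0]},
    {"offset": [-0.8, 0, 0.6], "dr": [0, 0, 0]}
  ]
}}

```text
time_s: 21.42
tcp_pos: [597.6, 172.7, 55.0]
tool_rot: [0.645, 0.609, 0.336, -0.317]
force: [-0.5, -0.5, 1.4]
grip_width: 42.8
grasp_force: 71.0
```

Call:
{"fn": "step_arm", "kwargs": {
  "increments": [
    {"offset": [-0.4, 0, 0.3], "dr": [0, 0, 0]},
    {"offset": [-0.8, 0, 0.6], "dr": [0, 0, 0]},
    {"offset": [-0.8, 0, 0.6], "dr": [0, 0, 0]}
  ]
}}

```text
time_s: 21.8
tcp_pos: [597.8, 172.9, 54.9]
tool_rot: [0.644, 0.609, 0.336, -0.317]
force: [-2.5, -3.6, 5.5]
grip_width: 43.2
grasp_force: 71.6
```

Call:
{"fn": "step_arm", "kwargs": {
  "increments": [
    {"offset": [0.8, 0, -0.6], "dr": [0, 0, 0]},
    {"offset": [0.8, 0, -0.6], "dr": [0, 0, 0]}
  ]
}}

```text
time_s: 22.05
tcp_pos: [597.7, 172.9, 54.9]
tool_rot: [0.645, 0.609, 0.336, -0.317]
force: [-1.2, -1.5, 2.5]
grip_width: 43.0
grasp_force: 71.1
```

Call:
{"fn": "step_arm", "kwargs": {
  "increments": [
    {"offset": [0, 0, 0], "dr": [0, 0, 0]},
    {"offset": [0, 0, 0], "dr": [0, 0, 0]},
    {"offset": [0, 0, 0], "dr": [0, 0, 0]},
    {"offset": [0, 0, 0], "dr": [0, 0, 0]},
    {"offset": [0, 0, -8], "dr": [0, 0, 0]},
    {"offset": [0, 0, -24], "dr": [0, 0, 0]},
    {"offset": [0, 0, -50], "dr": [0, 0, 0]},
    {"offset": [0, 0, -85], "dr": [0, 0, 0]},
    {"offset": [0, 0, -120], "dr": [0, 0, 0]},
    {"offset": [0, 0, -160], "dr": [0, 0, 0]},
    {"offset": [0, 0, -200], "dr": [0, 0, 0]},
    {"offset": [0, 0, -230], "dr": [0, 0, 0]}
  ],
  "grip": 70
}}

```text
time_s: 23.55
tcp_pos: [587.1, -18.8, 188.2]
tool_rot: [0.646, 0.609, 0.336, -0.315]
force: [0.4, 0.5, 1.1]
grip_width: 70.1
grasp_force: 0.0
```

```bash
python3 - <<'E'
from h import *
st()
for n in("wrist","scene","top"):
    f=ctrl.grab_frame(n); batten(f,78)
barz()
go(lean(XC,45),BAR-60*XC+UP*390,BAR+10*XC+UP*345,BAR+10*XC+UP*310)
E
```

```text
{'time_s': 23.55, 'joint_pos': [0.884, 0.659, -0.641, 1.723, -0.588, 1.204, 0.553], 'tcp_pos': [587.131, -18.762, 188.162], 'tool_rot': [0.646, 0.609, 0.336, -0.315], 'force': [0.416, 0.537, 1.064], 'grip_width': 70.077, 'grasp_force': 0.0}
batten [598.3 203.7] [150.1  43.4] axis [0.0496 0.9988] z 76.6 [295, 133, 43, 90, 2632]
batten [600.3 148.8] [36.2 45.9] axis [-0.999   0.0448] z 76.8 [454, 227, 29, 25, 383]
scene 431 [285.2 292.5 295.6]
top 228 [288.  293.3 298.6]
wrist 9375 [281.2 291.6 293.9]
[585.6 -38.1 390. ] -> [152.9, 1.0, -136.9] [-0.004, -0.175, 0.002]
[589.7  31.8 345. ] -> [156.2, 1.4, -53.7] [-0.004, -0.175, 0.002]
[589.7  31.8 310. ] -> [127.5, 1.4, -33.7] [-0.004, -0.175, 0.002]
```

Call:
{"fn": "step_arm", "kwargs": {
  "increments": [
    {"offset": [-15, 0, -30], "dr": [0, 0, 0]},
    {"offset": [25, 0, -70], "dr": [0, 0, 0]},
    {"offset": [65, 0, -100], "dr": [0, -0.08, 0]},
    {"offset": [110, 1, -120], "dr": [0, -0.175, 0]},
    {"offset": [153, 1, -137], "dr": [-0.004, -0.175, 0.002]},
    {"offset": [153, 1, -137], "dr": [-0.004, -0.175, 0.002]},
    {"offset": [156, 1, -105], "dr": [-0.004, -0.175, 0.002]},
    {"offset": [158, 1, -75], "dr": [-0.004, -0.175, 0.002]},
    {"offset": [158, 1, -52], "dr": [-0.004, -0.175, 0.002]},
    {"offset": [158, 1, -52], "dr": [-0.004, -0.175, 0.002]}
  ],
  "grip": 0
}}

```text
time_s: 25.1
tcp_pos: [587.8, 36.1, 342.9]
tool_rot: [0.672, 0.634, 0.277, -0.265]
force: [-0.6, 0.0, -0.4]
grip_width: -0.1
grasp_force: 0.0
```

```bash
python3 - <<'E'
from h import *
st(); barz()
go(lean(XC,45),BAR+14*XC+UP*306,BAR+14*XC+UP*200,BAR+14*XC+UP*100)
E
```

```text
{'time_s': 25.1, 'joint_pos': [0.808, 0.37, -0.688, 1.658, -0.569, 1.323, 0.268], 'tcp_pos': [587.778, 36.12, 342.902], 'tool_rot': [0.672, 0.634, 0.277, -0.265], 'force': [-0.609, 0.012, -0.352], 'grip_width': -0.096, 'grasp_force': 0.0}
scene 430 [284.9 292.5 295.9]
top 162 [288.2 293.2 361.7]
wrist 278 [287.4 291.3 323.3]
[590.   35.8 306. ] -> [-24.9, -0.7, 30.6] [0.003, 0.002, -0.002]
[590.   35.8 200. ] -> [-99.7, -0.8, 105.7] [0.003, 0.002, -0.002]
[590.   35.8 100. ] -> [-170.3, -0.8, 176.5] [0.003, 0.002, -0.002]
```

Call:
{"fn": "step_arm", "kwargs": {
  "increments": [
    {"offset": [-9, 0, 10], "dr": [0, 0, 0]},
    {"offset": [-19, 0, 21], "dr": [0, 0, 0]},
    {"offset": [-25, 0, 28], "dr": [0, 0, 0]},
    {"offset": [-29, 0, 32], "dr": [0, 0, 0]},
    {"offset": [-34, 0, 37], "dr": [0, 0, 0]},
    {"offset": [-41, 0, 44], "dr": [0, 0, 0]},
    {"offset": [-50, 0, 53], "dr": [0, 0, 0]},
    {"offset": [-59, 0, 62], "dr": [0, 0, 0]},
    {"offset": [-68, 0, 71], "dr": [0, 0, 0]},
    {"offset": [-77, 0, 80], "dr": [0, 0, 0]},
    {"offset": [-86, 0, 89], "dr": [0, 0, 0]},
    {"offset": [-94, 0, 97], "dr": [0, 0, 0]}
  ]
}}

```text
time_s: 26.75
tcp_pos: [591.3, 35.7, 210.4]
tool_rot: [0.673, 0.633, 0.28, -0.261]
force: [3.6, 4.8, 2.4]
grip_width: 0.2
grasp_force: 2.9
```

```bash
python3 - <<'E'
from h import *
st(); barz()
go(lean(XC,45),BAR+14*XC+UP*110,BAR+14*XC+UP*86)
E
```

```text
{'time_s': 26.75, 'joint_pos': [0.779, 0.521, -0.662, 1.768, -0.53, 1.106, 0.39], 'tcp_pos': [591.256, 35.687, 210.389], 'tool_rot': [0.673, 0.633, 0.28, -0.261], 'force': [3.601, 4.757, 2.367], 'grip_width': 0.203, 'grasp_force': 2.855}
scene 222 [198.2 205.4 228.5]
top 173 [197.5 203.9 209.6]
wrist 2716 [198.9 203.3 205.3]
[590.   35.8 110. ] -> [-69.3, 0.5, 70.6] [-0.0, 0.001, -0.001]
[590.   35.8  86. ] -> [-86.3, 0.5, 87.5] [-0.0, 0.001, -0.001]
```

Call:
{"fn": "step_arm", "kwargs": {
  "increments": [
    {"offset": [-5, 0, 5], "dr": [0, 0, 0]},
    {"offset": [-12, 0, 12], "dr": [0, 0, 0]},
    {"offset": [-20, 0, 20], "dr": [0, 0, 0]},
    {"offset": [-28, 0, 28], "dr": [0, 0, 0]},
    {"offset": [-36, 0, 36], "dr": [0, 0, 0]},
    {"offset": [-44, 0, 44], "dr": [0, 0, 0]},
    {"offset": [-52, 0, 52], "dr": [0, 0, 0]},
    {"offset": [-59, 0, 59], "dr": [0, 0, 0]},
    {"offset": [-65, 0, 65], "dr": [0, 0, 0]},
    {"offset": [-69, 0, 69], "dr": [0, 0, 0]},
    {"offset": [-71, 0, 71], "dr": [0, 0, 0]}
  ]
}}

```text
time_s: 28.28
tcp_pos: [589.8, 35.1, 109.3]
tool_rot: [0.673, 0.634, 0.278, -0.262]
force: [-2.4, 4.5, 3.3]
grip_width: 0.0
grasp_force: 2.5
```

Call:
{"fn": "step_arm", "kwargs": {
  "increments": [
    {"offset": [-2, 0, 2], "dr": [0, 0, 0]},
    {"offset": [-4, 0, 4], "dr": [0, 0, 0]},
    {"offset": [-6, 0, 6], "dr": [0, 0, 0]},
    {"offset": [-8, 0, 8], "dr": [0, 0, 0]},
    {"offset": [-10, 0, 10], "dr": [0, 0, 0]},
    {"offset": [-11, 0, 11], "dr": [0, 0, 0]},
    {"offset": [-12, 0, 12], "dr": [0, 0, 0]},
    {"offset": [-13, 0, 13], "dr": [0, 0, 0]},
    {"offset": [-14, 0, 14], "dr": [0, 0, 0]}
  ]
}}

```text
time_s: 29.4
tcp_pos: [589.8, 35.0, 89.8]
tool_rot: [0.673, 0.634, 0.278, -0.262]
force: [-2.3, 4.1, 2.8]
grip_width: 0.0
grasp_force: 2.5
```

```bash
python3 - <<'E'
from h import *
st(); barz()
E
```

```text
{'time_s': 29.4, 'joint_pos': [0.746, 0.701, -0.622, 1.81, -0.489, 0.933, 0.492], 'tcp_pos': [589.765, 35.049, 89.783], 'tool_rot': [0.673, 0.634, 0.278, -0.262], 'force': [-2.267, 4.142, 2.823], 'grip_width': 0.014, 'grasp_force': 2.517}
scene 168 [ 76.2  84.1 106.8]
top 150 [78.9 84.8 91.6]
wrist 2799 [79.6 84.1 85.9]
```

Nearly shut; pressing gently until it seats.

Call:
{"fn": "step_arm", "kwargs": {
  "increments": [
    {"offset": [-0.7, 0, 0.7], "dr": [0, 0, 0]},
    {"offset": [-1.4, 0, 1.4], "dr": [0, 0, 0]},
    {"offset": [-2, 0, 2], "dr": [0, 0, 0]},
    {"offset": [-2.5, 0, 2.5], "dr": [0, 0, 0]},
    {"offset": [-2.5, 0, 2.5], "dr": [0, 0, 0]}
  ]
}}

```text
time_s: 30.18
tcp_pos: [589.8, 35.0, 86.2]
tool_rot: [0.673, 0.634, 0.278, -0.262]
force: [-2.4, 3.9, 2.8]
grip_width: -0.1
grasp_force: 2.4
```

Call:
{"fn": "step_arm", "kwargs": {
  "increments": [
    {"offset": [-0.5, 0, 0.5], "dr": [0, 0, 0]},
    {"offset": [-1, 0, 1], "dr": [0, 0, 0]},
    {"offset": [-1.4, 0, 1.4], "dr": [0, 0, 0]},
    {"offset": [-1.4, 0, 1.4], "dr": [0, 0, 0]}
  ]
}}

```text
time_s: 30.68
tcp_pos: [590.3, 35.2, 85.3]
tool_rot: [0.672, 0.634, 0.279, -0.262]
force: [-3.4, 4.4, 6.1]
grip_width: -0.3
grasp_force: 3.4
```

Call:
{"fn": "step_arm", "kwargs": {
  "increments": [
    {"offset": [-0.5, 0, 0.5], "dr": [0, 0, 0]},
    {"offset": [-1, 0, 1], "dr": [0, 0, 0]},
    {"offset": [-1, 0, 1], "dr": [0, 0, 0]}
  ]
}}

```text
time_s: 31.05
tcp_pos: [591.1, 35.5, 84.9]
tool_rot: [0.672, 0.633, 0.279, -0.262]
force: [-3.1, 3.1, 9.0]
grip_width: -0.3
grasp_force: 4.2
```

Call:
{"fn": "step_arm", "kwargs": {
  "increments": [
    {"offset": [2, 0, -2], "dr": [0, 0, 0]},
    {"offset": [8, 0, -8], "dr": [0, 0, 0]},
    {"offset": [20, 0, -20], "dr": [0, 0, 0]},
    {"offset": [35, 0, -35], "dr": [0, 0, 0]},
    {"offset": [45, 0, -60], "dr": [0, 0, 0]},
    {"offset": [45, 0, -90], "dr": [0, 0, 0]},
    {"offset": [40, 0, -130], "dr": [0, 0, 0]},
    {"offset": [30, 0, -170], "dr": [0, 0, 0]},
    {"offset": [30, 0, -170], "dr": [0, 0, 0]},
    {"offset": [30, 0, -170], "dr": [0, 0, 0]}
  ]
}}

```text
time_s: 32.3
tcp_pos: [584.7, -63.9, 225.9]
tool_rot: [0.673, 0.634, 0.279, -0.261]
force: [0.3, -0.5, -0.6]
grip_width: 0.2
grasp_force: 0.0
```

```bash
python3 - <<'E'
from h import *
st(); barz()
f=ctrl.grab_frame("wrist"); batten(f,78); cv2.imwrite("pics/end.png",f["pixels"])
E
```

```text
{'time_s': 32.3, 'joint_pos': [0.875, 0.543, -0.609, 1.678, -0.481, 1.254, 0.455], 'tcp_pos': [584.669, -63.934, 225.934], 'tool_rot': [0.673, 0.634, 0.279, -0.261], 'force': [0.33, -0.521, -0.559], 'grip_width': 0.23, 'grasp_force': 0.0}
scene 313 [72.6 79.5 82.9]
top 166 [73.1 79.9 87.4]
wrist 971 [76.3 79.8 81.7]
```

View pics/end.png

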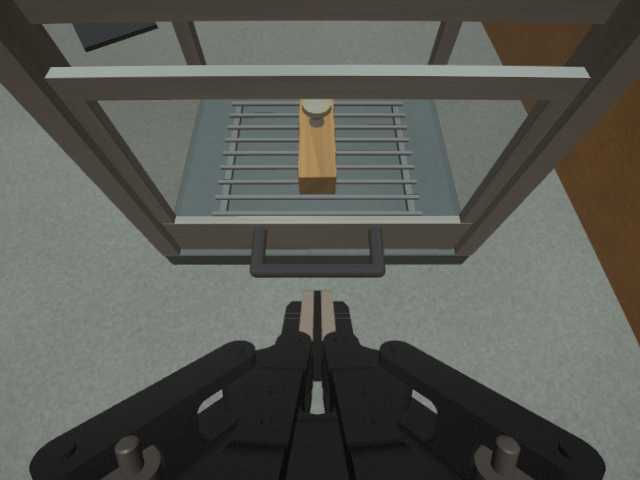

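The sash bar is back at (317,268) and the batten sits mid-rack at (318,150). One check of the bar height against the opening frames, then hand in.

```bash
python3 - <<'E'
from h import *
for n in("scene","top"):
    f=np.load(f"/tmp/{n}0.npy",allow_pickle=True).item();C=cloud(f); L=(C-BAR)@ALONG; D=(C-BAR)@XC
    m=(f["z_map"]>0)&(abs(L)<55)&(abs(L)>14)&(abs(D)<8)&(C[...,2]>60); z0=np.percentile(C[m][:,2],[2,50,98]).round(1)
    g=ctrl.grab_frame(n); C=cloud(g); m2=m&(g["z_map"]>0); print(n,z0)
f=np.load("/tmp/w1.npy",allow_pickle=True).item();C=cloud(f);L=(C-BAR)@ALONG; D=(C-BAR)@XC
m=(f["z_map"]>0)&(abs(L)<55)&(abs(L)>14)&(abs(D)<8)&(C[...,2]>60); print(np.percentile(C[m][:,2],[2,50,98]))
E
```

```text
scene [76.6 82.7 87.1]
top [76.1 83.3 90. ]
[79.18953987 82.85776771 84.68968506]
```

```bash
python3 -c "
from workcell import ctrl
print(ctrl.finish_job())"
```

```text
the job is handed in; nothing more can be done
None
```

Job handed in at about 32 s: the batten rests knobs up within about 2 mm of the rack's middle, with nothing seen touching the knobs; the sash is pressed fully shut, and the arm never went near the tin or cup. I set the batten down once on the bench to regrasp it at a steeper angle, because the first grasp left only 5–9 mm of clearance under the raised bar.

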